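# Fill the mould carrier and hold the warmer lid open

### The arm

A 6-joint arm with a two-finger parallel gripper is mounted at the origin on the work surface. World frame = base frame: x ahead of the robot, y to its left, z up, the work surface at z = 0. Lengths are in m, angles in rad, forces in N, time in s.
With the tool pointing down it reaches from about 0.375 to 0.9 m from the base axis. Payload 3.1 kg.
Tool frame: the origin (TCP) lies at the very end of the fingers, on their centre line; the grasp point (between the pads) lies 19 mm behind it (manip.tcp_to_grasp is the distance from the TCP to the grasp point, in m); z points along the fingers, y is the line along which they close (so a half turn about z gives the same grasp; the last joint's range is limited). The gripper opens to 85 mm and grips with 20 to 120 N. Pads are 22 mm wide; open, the fingers measure 114 mm over their backs; the gripper's body (76 mm by 85 mm) begins 54 mm behind the grasp point. The pads swing forward as they close: fully open they stand 13 mm farther back than shut.
Start: joints at [1.103, 0.527, 1.433, -0, 1.181, -0.178], TCP at [0.179, 0.599, 0.231] pointing down, gripper open.
Joint ranges: [-3.08, 3.08], [-0.75, 2.2], [0.22, 2.44], [-1.43, 4.57], [0, 2.65], [-2.85, 2.85]. Speed limits (rad/s): [2.79, 2.79, 3.14, 3.14, 3.14, 3.14].

### API

Orientations are given as a unit quaternion [x, y, z, w].
In Python, from station import manip gives the robot as it stands. The module is installed in compiled form; this text tells all that it offers.
- The arm moves only by the tool step_arm, never from a script. Its argument "commands" is one flat list of numbers, 6 for each row, row after row: the shift along the tool's x, y, z in m, then the turn, a rotation vector about the tool's x, y, z in degrees. A call has exactly 10 rows; each row is the pose to reach, as a shift and turn from the pose commanded when the call began, along the tool's axes at that moment; what a row does not reach only later rows make up. A row lasts 1/10 s, in which the tool goes at most 50 mm and 8.59 degrees, less where a joint would pass 70% of its speed; a pose out of reach is approached as far as the arm can. A call with a gripper value outside its range is refused whole. "jaw" is the opening in per cent of the stroke, from 0 (shut) to 100 (fully open), set as the call begins (left out, the last holds). The fingers move at their own pace and stop on an object; "grip_force" is the grip in N (left out, the last holds). Time passes only in rows, so rows that repeat a pose let the fingers close, or fill a call up. It gives the time, the measured TCP pose, the force, the opening and the grip force at its end, in the units of the state.
- manip.sense(): the state, without advancing time (a new reading comes with each control period).
- manip.snapshot(name): name is "scene" or "top" or "wrist"; returns a dict with "pixels" (384x512x3 uint8, blue, green, red), "fx", "fy", "cx", "cy" (pixels), "R" (3x3) and "t" (3): a world point X has camera coordinates R X + t; the wrist camera has in their place "mount" (4x4, takes a point from camera to tool coordinates, whose origin is the TCP and whose axes are the flange's). Camera axes: x right, y down, z forward; pixel columns grow to the right and rows downward; lengths in m; the calibration is good to about 2 mm. A picture is of the moment at which its call begins: read the wrist's pose just before it. There is no depth.
- manip.sign_off(): hands the job in; it is judged then, once.
The state is a dict: "t": time; "q": joint angles; "qd": joint speeds; "tau": joint torques, N m; "tcp_pos": TCP position; "tool_rot": TCP orientation; "force": force on the tool from outside, world axes, zero at the start; "ft_torque": the same for the moment, N m; "finger_gap": opening from 0.0 (shut) to 1.0 (fully open); "gripper_force": force on a finger pad.
Only numpy, scipy, OpenCV 4.12 (cv2) and the standard library are available. Lean on these libraries where they do the work, as an engineer would, in place of code of your own. Each camera call takes 0.05 s, during which the arm holds its last target. There are 200 camera calls.

### The job

Get the carrier ready for the warmer: set the two spare moulds upright and fully down into the two empty pockets, without dropping them and without disturbing the moulds already in place or the shaker, brush and scraper. Then take the warmer's lid by its bar, raise it to 45 degrees and keep holding it there for the baker: the program finishes with the gripper still holding the lid open, because it falls shut if let go.

Things in the scene. Friction and masses are not known exactly. Their poses are not given: they have to be found in the camera images.
- carrier_hole0 (a point): centre of the mouth of pocket 0 of the carrier (level with the carrier's top face, 22 mm above the bench); z up, x along the carrier's long side, y along its short side. The pocket is round, 54 mm wide, 16 mm deep, flat bottom 6 mm above the bench. The carrier is a fixed plain aluminium block 250 x 170 x 22 mm with six such pockets, three along its long side by two, 80 mm apart centre to centre both ways; four hold a mould, two are empty (which ones varies)
- carrier_hole1 (a point): centre of the mouth of pocket 1 of the carrier (level with the carrier's top face, 22 mm above the bench); z up, x along the carrier's long side, y along its short side. The pocket is round, 54 mm wide, 16 mm deep, flat bottom 6 mm above the bench
- carrier_hole2 (a point): centre of the mouth of pocket 2 of the carrier (level with the carrier's top face, 22 mm above the bench); z up, x along the carrier's long side, y along its short side. The pocket is round, 54 mm wide, 16 mm deep, flat bottom 6 mm above the bench
- carrier_hole3 (a point): centre of the mouth of pocket 3 of the carrier (level with the carrier's top face, 22 mm above the bench); z up, x along the carrier's long side, y along its short side. The pocket is round, 54 mm wide, 16 mm deep, flat bottom 6 mm above the bench
- carrier_hole4 (a point): centre of the mouth of pocket 4 of the carrier (level with the carrier's top face, 22 mm above the bench); z up, x along the carrier's long side, y along its short side. The pocket is round, 54 mm wide, 16 mm deep, flat bottom 6 mm above the bench
- carrier_hole5 (a point): centre of the mouth of pocket 5 of the carrier (level with the carrier's top face, 22 mm above the bench); z up, x along the carrier's long side, y along its short side. The pocket is round, 54 mm wide, 16 mm deep, flat bottom 6 mm above the bench
- seated0_mid (a point): centre (half-way up) of a filled steel baking mould already standing in one of the pockets: upright straight-sided cylinder 46 mm across, 60 mm high with a shallow domed crust (5 mm) on top; z is its axis, up. Stays where it is
- seated1_mid (a point): centre (half-way up) of a filled steel baking mould already standing in one of the pockets: upright straight-sided cylinder 46 mm across, 60 mm high with a shallow domed crust (5 mm) on top; z is its axis, up. Stays where it is
- seated2_mid (a point): centre (half-way up) of a filled steel baking mould already standing in one of the pockets: upright straight-sided cylinder 46 mm across, 60 mm high with a shallow domed crust (5 mm) on top; z is its axis, up. Stays where it is
- seated3_mid (a point): centre (half-way up) of a filled steel baking mould already standing in one of the pockets: upright straight-sided cylinder 46 mm across, 60 mm high with a shallow domed crust (5 mm) on top; z is its axis, up. Stays where it is
- spare_a_mid (a point): centre (half-way up) of a spare filled steel baking mould, standing upright on the bench beside the carrier; same cylinder as the others, 46 mm across and 60 mm high plus a 5 mm crust, 0.1 to 0.2 kg. Standing home in a pocket its centre is 36 mm above the bench
- spare_b_mid (a point): centre (half-way up) of a spare filled steel baking mould, standing upright on the bench beside the carrier; same cylinder as the others, 46 mm across and 60 mm high plus a 5 mm crust, 0.1 to 0.2 kg. Standing home in a pocket its centre is 36 mm above the bench
- lid (a joint): opening angle of the warmer's lid in rad: 0 shut (level), growing as it is lifted, stop at 1.3. The plain steel lid, 220 x 300 x 10 mm, 0.6 to 1.0 kg, is hinged along the warmer's far side and falls shut by its own weight from any angle when let go. The warmer is a fixed open-topped steel box 220 x 300 x 100 mm
- lid_bar (a point): middle of the lid's handle, a round bar 12 mm thick and 140 mm long, parallel to the hinge, held by an arm at each end 50 mm beyond the lid's free edge (near the robot) in the lid's own plane; free space 44 mm between bar and lid edge, nothing under it down to the bench. y runs along the bar, x in the plane of the lid from bar to hinge (level when shut), z out of its top face. Bar centre 105 mm above the bench when shut
- lid_hinge (a point): point on the lid above the hinge, in the lid's middle plane, 270 mm from lid_bar; the hinge axis is parallel to y and passes 5 mm below this point when shut. Lifting the bar moves it up and towards the hinge; axes as for lid_bar
- shaker: bystander: aluminium flour shaker, a can 60 mm across, 110 mm high, origin at the centre of its underside; leave alone
- brush: bystander: pastry brush lying flat on the bench; leave alone
- scraper: bystander: flat dough scraper 75 x 110 mm, 16 mm high, origin at the centre of its underside; leave alone

How it is judged:
By the outcome, as a careful person would: the job done as asked, in the order asked, and still so for the second after the job is handed in, while the arm keeps its last pose, push and grip.
It also fails if it takes over 72 s, if anything falls off the work surface, if the arm or the gripper's body presses on something with over 40 N, if the wrist force passes 120 N, or if a joint passes its speed limit or range.

## Working session

There is one attempt and no reset: what is moved stays moved. The work goes in short steps, Python scripts to look and compute and a tool call to move; the robot and the scene stay as the last step left them, time stands still between calls to the robot, and variables do not carry over. Pictures are saved under pics/ and viewed, at most 10 in all, crops included, and the job is handed in when it is done.

Besides the shell and the picture viewer there is one more tool, called after "Request:" as name(argument=value, ...) on one line, values as JSON. step_arm: Moves the arm, as the interface text tells. Its arguments: {"type":"object","properties":{"commands":{"type":"array","items":{"type":"number"}},"jaw":{"type":"number"},"grip_force":{"type":"number"}},"required":["commands"]}

```bash
mkdir -p pics; python3 - <<'E'
from station import manip
import cv2,pickle
s=manip.sense();print({k:s[k] for k in('t','tcp_pos','tool_rot','force','finger_gap')})
for n in('scene','top'):
    d=manip.snapshot(n);pickle.dump(d,open(n+'.pkl','wb'));cv2.imwrite(f'pics/{n}0.png',cv2.resize(d['pixels'],(800,600),interpolation=cv2.INTER_CUBIC))
    print(n,d['fx'],d['cx'],d['cy'],d['R'],d['t'])
E
```

```text
{'t': 0.0, 'tcp_pos': array([0.17822786, 0.59830305, 0.23033011]), 'tool_rot': array([ 1.44373272e-01,  9.89522705e-01, -1.02663993e-03, -3.48446178e-04]), 'force': array([-1.03572634, -0.19446469, -0.03566839]), 'finger_gap': 1.0045704112136975}
scene 364.975453848328 258.64004345457676 192.51313806974323 [[-0.67320151  0.73945728 -0.00162941]
 [ 0.60039247  0.54530803 -0.5849513 ]
 [-0.43165797 -0.39476838 -0.81106678]] [ 0.37438045 -0.34853659  1.34210885]
top 432.8113433049188 254.72533496283162 190.22595343514988 [[ 0.0091864  -0.99994829 -0.00436298]
 [-0.99919868 -0.00900936 -0.03899775]
 [ 0.03895643  0.00471773 -0.99922977]] [0.05732312 0.60638269 1.39715994]
```

View pics/scene0.png

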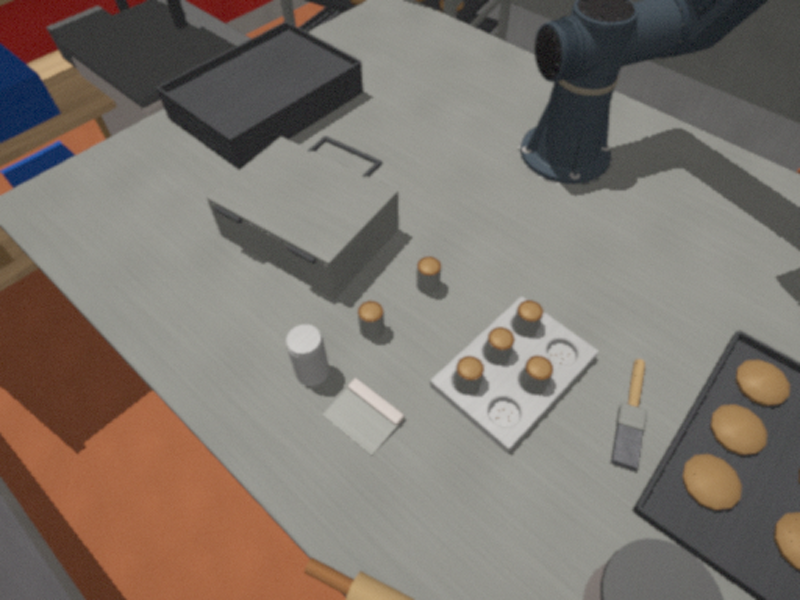

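View pics/top0.png

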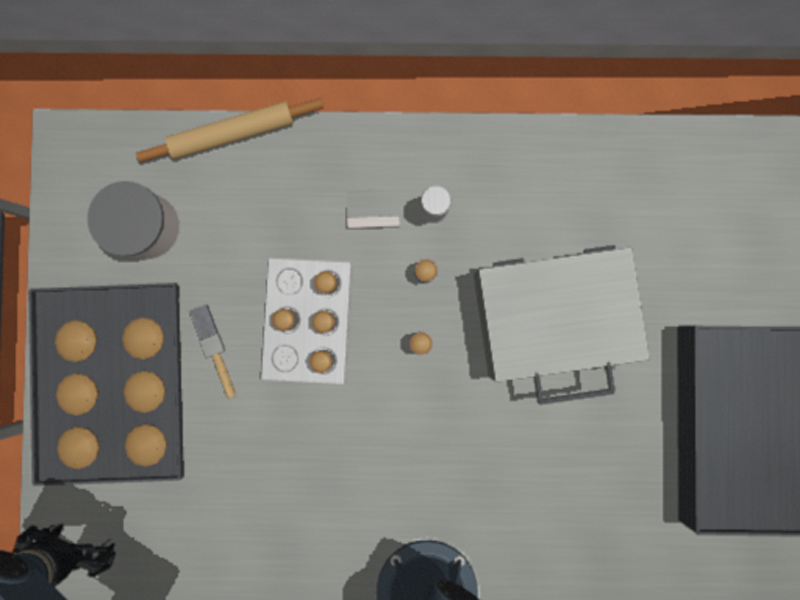

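The two empty pockets are at top-view (289,281) and (286,358), and the spares at (426,270) and (420,343). The lid bar runs from about (540,400) to (612,390).

```bash
cat > h.py <<'E'
import numpy as np,pickle,cv2
from scipy.spatial.transform import Rotation as Ro
def ray(d,u,v,R,t,z):
    c=-R.T@t; r=R.T@np.array([(u-d['cx'])/d['fx'],(v-d['cy'])/d['fy'],1.])
    return c+r*(z-c[2])/r[2]
def px8(u,v,s=.64): return (u+.5)*s-.5,(v+.5)*s-.5
def wristRT(d,pos,q):
    M=np.eye(4);M[:3,:3]=Ro.from_quat(q).as_matrix();M[:3,3]=pos
    W=np.linalg.inv(M@np.array(d['mount']));return W[:3,:3],W[:3,3]
E
python3 - <<'E'
from h import *
d=pickle.load(open('top.pkl','rb'));R,t=np.array(d['R']),np.array(d['t'])
for n,u,v,z in [('h0',289,281,.022),('h1',286,358,.022),('sA',426,270,.063),('sB',420,343,.063),('c1',269,259,.022),('c2',351,262,.022),('c3',345,383,.022),('c4',262,380,.022),
 ('m',326,282,.069),('m',323,321,.069),('m',320,361,.069),('m',284,319,.069),('bl',540,401,.105),('br',613,391,.105),('lid_nl',495,381,.11),('lid_nr',648,358,.11),('lid_fl',478,268,.11),('lid_fr',632,248,.11),('shaker',436,201,.11)]:
    print(n,ray(d,*px8(u,v),R,t,z).round(4))
E
```

```text
h0 [0.6376 0.2896 0.022 ]
h1 [0.4785 0.2933 0.022 ]
sA [0.6597 0.0074 0.063 ]
sB [0.5131 0.0183 0.063 ]
c1 [0.683  0.3318 0.022 ]
c2 [0.6782 0.1615 0.022 ]
c3 [0.4283 0.1709 0.022 ]
c4 [0.4328 0.3421 0.022 ]
m [0.6334 0.2076 0.069 ]
m [0.5553 0.2125 0.069 ]
m [0.4756 0.2174 0.069 ]
m [0.5586 0.2905 0.069 ]
bl [ 0.4045 -0.2133  0.105 ]
br [ 0.4251 -0.3543  0.105 ]
lid_nl [ 0.4426 -0.1256  0.11  ]
lid_nr [ 0.4896 -0.4203  0.11  ]
lid_fl [ 0.6607 -0.0918  0.11  ]
lid_fr [ 0.7023 -0.3904  0.11  ]
shaker [ 0.7909 -0.0094  0.11  ]
```

```bash
cat >> h.py <<'E'
def goal(yaw,tilt=0):
    # tool y horizontal heading yaw (deg) with z down; tilt = turn about tool x after
    a=np.radians(yaw); y=np.array([np.cos(a),np.sin(a),0]); z=np.array([0,0,-1.]); x=np.cross(y,z)
    return Ro.from_matrix(np.c_[x,y,z])*Ro.from_euler('x',tilt,degrees=True)
def rel(s,pos,yaw,tilt=0):
    T=Ro.from_quat(s['tool_rot']); p=T.inv().apply(np.array(pos)-s['tcp_pos']); w=(T.inv()*goal(yaw,tilt)).as_rotvec(degrees=True)
    return p.round(4).tolist(),w.round(2).tolist()
E
python3 - <<'E'
from h import *
from station import manip
s=manip.sense();print(rel(s,[.66,.007,.2],133),rel(s,[.62,.007,.2],133)); d=manip.snapshot('wrist');print(np.round(d['mount'],3),d['fx'],d['cx'],d['cy'])
E
```

```text
([-0.6306, -0.429, 0.031], [-0.09, -0.08, -59.6]) ([-0.5923, -0.4404, 0.0311], [-0.09, -0.08, -59.6])
[[ 0.001 -0.965 -0.261  0.066]
 [ 1.     0.001 -0.001  0.001]
 [ 0.001 -0.261  0.965 -0.142]
 [ 0.     0.     0.     1.   ]] 290.6936478863957 256.14832008420314 192.39028813904153
```

Request:
step_arm(commands=[-0.04,-0.027,0,0,0,-6,-0.08,-0.055,0,0,0,-12,-0.12,-0.082,0,0,0,-18,-0.16,-0.109,0,0,0,-24,-0.2,-0.136,0,0,0,-30,-0.24,-0.163,0,0,0,-36,-0.28,-0.19,0,0,0,-42,-0.32,-0.218,0,0,0,-48,-0.36,-0.245,0,0,0,-54,-0.4,-0.272,0,0,0,-59.6], jaw=75)

```text
t: 1.15
tcp_pos: [0.485, 0.2222, 0.2312]
tool_rot: [-0.368, 0.93, 0.0, -0.0]
force: [0.9, 0.6, -0.1]
finger_gap: 0.748
gripper_force: 0.0
```

```bash
python3 - <<'E'
from h import *
from station import manip
s=manip.sense();print(s['t'],s['tcp_pos'],s['finger_gap'],rel(s,[.66,.007,.2],133))
E
```

```text
1.15 [0.4849972  0.2221893  0.23122457] 0.7481360478281913 ([0.0198, -0.2767, 0.0312], [0.01, -0.01, 0.22])
```

```bash
cat >> h.py <<'E'
def shot(name):
    from station import manip
    s=manip.sense(); d=manip.snapshot('wrist'); d['s']=s; pickle.dump(d,open(name+'.pkl','wb')); cv2.imwrite(f'pics/{name}.png',cv2.resize(d['pixels'],(800,600),interpolation=cv2.INTER_CUBIC)); return s
def look(name,pts):
    d=pickle.load(open(name+'.pkl','rb'));R,t=wristRT(d,d['s']['tcp_pos'],d['s']['tool_rot'])
    for u,v,z in pts: print((u,v),ray(d,*px8(u,v),R,t,z).round(4))
E
python3 -c "
from h import *
shot('w1')"
```

Request:
step_arm(commands=[0.002,-0.04,0,0,0,0,0.005,-0.08,0,0,0,0,0.008,-0.12,0,0,0,0,0.011,-0.16,0,0,0,0,0.014,-0.2,0,0,0,0,0.017,-0.24,0.01,0,0,0,0.02,-0.277,0.02,0,0,0,0.02,-0.277,0.03,0,0,0,0.02,-0.277,0.031,0,0,0,0.02,-0.277,0.031,0,0,0])

```text
t: 2.2
tcp_pos: [0.6572, 0.0088, 0.1996]
tool_rot: [-0.367, 0.93, 0.001, -0.001]
force: [-0.8, 0.9, 0.7]
finger_gap: 0.752
gripper_force: 0.0
```

```bash
python3 -c "
from h import *
print(shot('w2')['tcp_pos'])"
```

```text
[0.65716767 0.00878675 0.19955673]
```

View pics/w1.png

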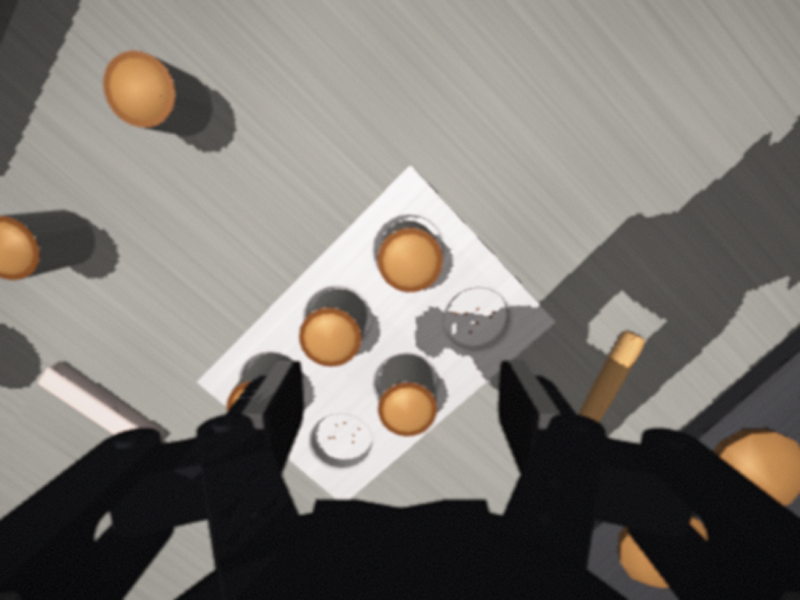

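View pics/w2.png

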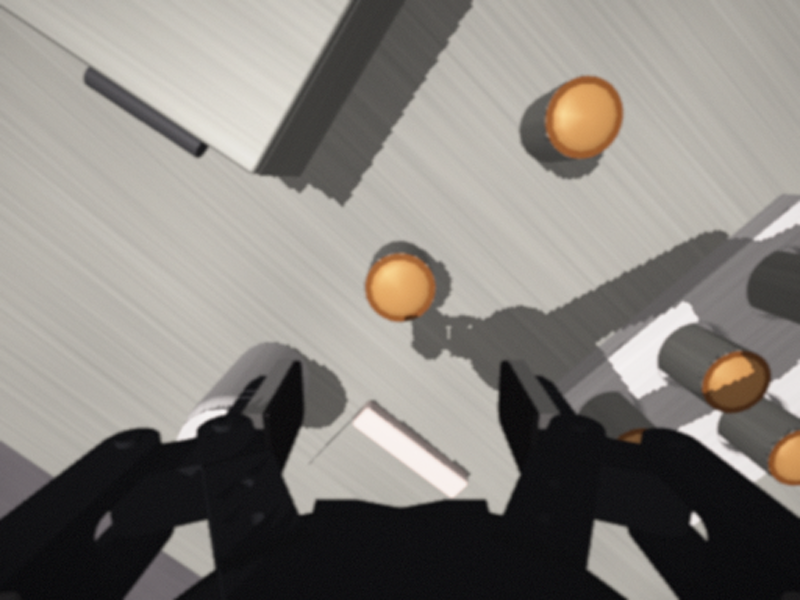

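In w1 the pocket mouths are at (477,318) and (341,439), with carrier corners at (410,166), (553,320) and (198,381). In w2 spare A's rim is centred at (400,287) and spare B's at (584,117).

```bash
python3 - <<'E'
from h import *
look('w1',[(477,318,.022),(341,439,.022),(410,166,.022),(553,320,.022),(198,381,.022),(140,89,.06),(410,259,.066),(330,336,.066),(407,409,.066)])
print();look('w2',[(400,287,.06),(584,117,.06)])
from station import manip
s=manip.sense();print(rel(s,[.66,.007,.04],133))
E
```

```text
(477, 318) [0.4739 0.2976 0.022 ]
(341, 439) [0.6321 0.2904 0.022 ]
(410, 166) [0.4257 0.177  0.022 ]
(553, 320) [0.433  0.3435 0.022 ]
(198, 381) [0.6732 0.1667 0.022 ]
(140, 89) [0.5103 0.0203 0.06  ]
(410, 259) [0.4712 0.2191 0.066 ]
(330, 336) [0.5507 0.2158 0.066 ]
(407, 409) [0.5548 0.2955 0.066 ]

(400, 287) [0.6576 0.0101 0.06  ]
(584, 117) [0.5111 0.019  0.06  ]
([-0.0005, -0.0033, 0.1603], [0.06, -0.03, 0.06])
```

Request:
step_arm(commands=[-0.001,-0.001,0.02,0,0,0,-0.001,-0.001,0.04,0,0,0,-0.001,-0.001,0.065,0,0,0,-0.001,-0.001,0.09,0,0,0,-0.001,-0.001,0.11,0,0,0,-0.001,-0.001,0.13,0,0,0,-0.001,-0.001,0.15,0,0,0,-0.001,-0.001,0.165,0,0,0,-0.001,-0.001,0.174,0,0,0,-0.001,-0.001,0.174,0,0,0])

```text
t: 3.25
tcp_pos: [0.659, 0.0083, 0.0255]
tool_rot: [-0.367, 0.93, 0.0, -0.001]
force: [-0.2, 0.4, -0.9]
finger_gap: 0.749
gripper_force: 0.0
```

Request:
step_arm(commands=[0,0,0,0,0,0,0,0,0,0,0,0,0,0,0,0,0,0,0,0,0,0,0,0,0,0,0,0,0,0,0,0,0,0,0,0,0,0,0,0,0,0,0,0,0,0,0,0,0,0,0,0,0,0,0,0,0,0,0,0], jaw=20, grip_force=35)

```text
t: 4.25
tcp_pos: [0.6607, 0.0076, 0.0274]
tool_rot: [-0.366, 0.93, -0.0, 0.001]
force: [-0.3, -0.1, 5.3]
finger_gap: 0.529
gripper_force: 36.6
```

Request:
step_arm(commands=[0,0,-0.01,0,0,0,0,0,-0.02,0,0,0,0,0,-0.035,0,0,0,0,0,-0.05,0,0,0,0,0,-0.065,0,0,0,0,0,-0.08,0,0,0,0,0,-0.095,0,0,0,0,0,-0.11,0,0,0,0,0,-0.12,0,0,0,0,0,-0.12,0,0,0])

```text
t: 5.25
tcp_pos: [0.6611, 0.0075, 0.1485]
tool_rot: [-0.366, 0.93, -0.001, 0.002]
force: [-0.4, 0.3, -1.3]
finger_gap: 0.528
gripper_force: 36.1
```

```bash
python3 - <<'E'
from h import *
from station import manip
s=manip.sense();print(s['force'],s['finger_gap'],rel(s,[.605,.31,.15],133),rel(s,[.6345,.29,.15],133))
E
```

```text
[-0.38708943  0.29595421 -1.32172406] 0.527552531118845 ([-0.1653, 0.2594, -0.0019], [-0.18, 0.14, -0.0]) ([-0.1732, 0.2247, -0.0018], [-0.18, 0.14, -0.0])
```

Request:
step_arm(commands=[-0.02,0.022,0,0,0,0,-0.045,0.045,0,0,0,0,-0.075,0.075,0,0,0,0,-0.105,0.105,0,0,0,0,-0.135,0.135,0,0,0,0,-0.165,0.165,0,0,0,0,-0.195,0.195,0,0,0,0,-0.218,0.218,0,0,0,0,-0.228,0.225,0,0,0,0,-0.228,0.225,0,0,0,0])

```text
t: 6.25
tcp_pos: [0.6725, 0.3294, 0.1451]
tool_rot: [-0.368, 0.93, -0.0, -0.001]
force: [-0.2, -0.3, -1.8]
finger_gap: 0.528
gripper_force: 36.2
```

```bash
python3 -c "
from h import *
s=shot('w3');print(s['tcp_pos'],s['tool_rot'],s['finger_gap'])"
```

```text
[0.67251057 0.32941735 0.14514887] [-3.67787449e-01  9.29909716e-01 -3.93041712e-05 -5.58037036e-04] 0.5276123406859371
```

View pics/w3.png

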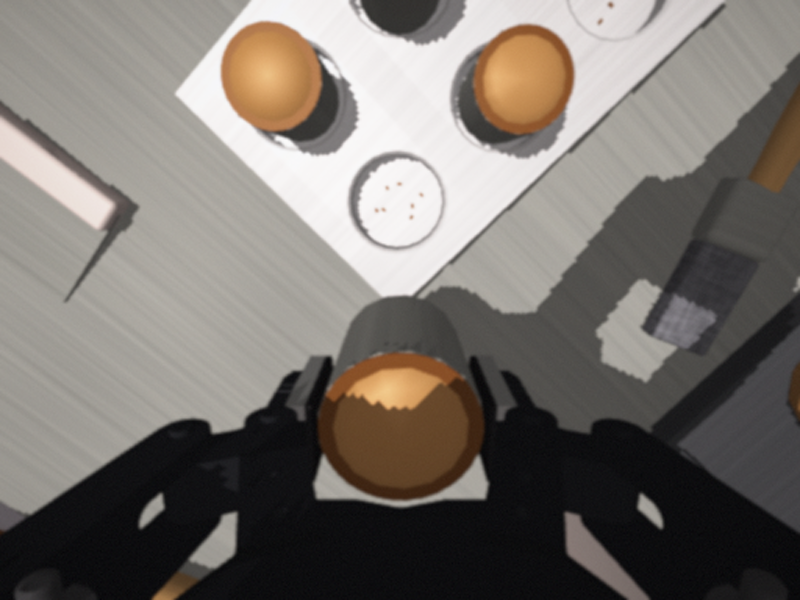

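The hole 0 mouth is centred at (397,201) and the held mould's rim at (402,427).

```bash
python3 - <<'E'
from h import *
look('w3',[(397,201,.022),(402,427,.179)])
d=pickle.load(open('w3.pkl','rb'));R,t=wristRT(d,d['s']['tcp_pos'],d['s']['tool_rot'])
T=Ro.from_quat(d['s']['tool_rot'])
h=ray(d,*px8(397,201),R,t,.022);m=ray(d,*px8(402,427),R,t,.179)
print(T.inv().apply(h-m),T.inv().apply(m-d['s']['tcp_pos']),T.inv().apply(h-d['s']['tcp_pos']))
E
```

```text
(397, 201) [0.6348 0.2923 0.022 ]
(402, 427) [0.6707 0.3293 0.179 ]
[ 0.05131442 -0.0025197   0.15705399] [ 0.00147538  0.00115698 -0.03384919] [ 0.05278981 -0.00136272  0.1232048 ]
```

Request:
step_arm(commands=[0.012,-0.001,0,0,0,0,0.03,-0.002,0,0,0,0,0.045,-0.002,0,0,0,0,0.0515,-0.002,0.01,0,0,0,0.0515,-0.002,0.025,0,0,0,0.0515,-0.002,0.04,0,0,0,0.0515,-0.002,0.055,0,0,0,0.0515,-0.002,0.07,0,0,0,0.0515,-0.002,0.08,0,0,0,0.0515,-0.002,0.08,0,0,0])

```text
t: 7.3
tcp_pos: [0.6354, 0.291, 0.0635]
tool_rot: [-0.367, 0.93, 0.0, -0.002]
force: [0.2, -0.2, -1.5]
finger_gap: 0.529
gripper_force: 36.2
```

```bash
python3 - <<'E'
from h import *
from station import manip
s=manip.sense();d=pickle.load(open('w3.pkl','rb'))['s']
T=Ro.from_quat(d['tool_rot']);print(T.inv().apply(s['tcp_pos']-d['tcp_pos']),s['tcp_pos'],s['force'])
E
```

```text
[ 0.05329729 -0.00268235  0.08174159] [0.63538441 0.29096483 0.06346327] [ 0.24220999 -0.15056493 -1.46657883]
```

Request:
step_arm(commands=[-0.001,0,0.004,0,0,0,-0.001,0,0.008,0,0,0,-0.001,0,0.012,0,0,0,-0.001,0,0.016,0,0,0,-0.001,0,0.02,0,0,0,-0.001,0,0.023,0,0,0,-0.001,0,0.026,0,0,0,-0.001,0,0.028,0,0,0,-0.001,0,0.03,0,0,0,-0.001,0,0.03,0,0,0])

```text
t: 8.3
tcp_pos: [0.6374, 0.2918, 0.036]
tool_rot: [-0.366, 0.93, 0.0, -0.0]
force: [0.1, 0.4, -2.4]
finger_gap: 0.53
gripper_force: 36.2
```

Request:
step_arm(commands=[0,0,0.001,0,0,0,0,0,0.002,0,0,0,0,0,0.0025,0,0,0,0,0,0.003,0,0,0,0,0,0.0035,0,0,0,0,0,0.004,0,0,0,0,0,0.004,0,0,0,0,0,0.004,0,0,0,0,0,0.004,0,0,0,0,0,0.004,0,0,0])

```text
t: 9.3
tcp_pos: [0.6376, 0.2919, 0.0335]
tool_rot: [-0.367, 0.93, -0.0, 0.0]
force: [-2.8, -0.6, 5.2]
finger_gap: 0.526
gripper_force: 36.7
```

Request:
step_arm(commands=[0,0,0,0,0,0,0,0,0,0,0,0,0,0,0,0,0,0,0,0,0,0,0,0,0,0,0,0,0,0,0,0,0,0,0,0,0,0,-0.01,0,0,0,0,0,-0.03,0,0,0,0,0,-0.06,0,0,0,0,0,-0.095,0,0,0], jaw=72)

```text
t: 10.3
tcp_pos: [0.6368, 0.2916, 0.1278]
tool_rot: [-0.366, 0.93, 0.0, -0.001]
force: [0.7, 0.3, 1.4]
finger_gap: 0.719
gripper_force: 0.0
```

```bash
python3 - <<'E'
from h import *
from station import manip
s=manip.sense();print(s['tcp_pos'],s['finger_gap'],rel(s,[.5128,.0185,.2],43))
E
```

```text
[0.63682269 0.29157384 0.1277888 ] 0.718994227847686 ([0.2771, -0.1151, -0.0718], [-0.04, -0.14, 89.99])
```

Request:
step_arm(commands=[0.005,0,-0.025,0,0,3,0.025,-0.01,-0.05,0,0,10,0.055,-0.023,-0.07,0,0,18,0.09,-0.037,-0.072,0,0,26,0.125,-0.052,-0.072,0,0,34,0.16,-0.066,-0.072,0,0,42,0.195,-0.081,-0.072,0,0,50,0.23,-0.095,-0.072,0,0,58,0.26,-0.108,-0.072,0,0,66,0.277,-0.115,-0.072,0,0,74])

```text
t: 11.3
tcp_pos: [0.5124, 0.0168, 0.2002]
tool_rot: [0.271, 0.963, -0.0, 0.0]
force: [0.0, 0.3, 0.3]
finger_gap: 0.719
gripper_force: 0.0
```

Request:
step_arm(commands=[0,0,0,0,0,8,0,0,0,0,0,15,0,0,0,0,0,16,0,0,0,0,0,16,0,0,0,0,0,16,0,0,0,0,0,16,0,0,0,0,0,16,0,0,0,0,0,16,0,0,0,0,0,16,0,0,0,0,0,16])

```text
t: 12.3
tcp_pos: [0.5134, 0.0188, 0.1993]
tool_rot: [0.399, 0.917, -0.0, -0.0]
force: [0.4, -0.2, 0.3]
finger_gap: 0.72
gripper_force: 0.0
```

```bash
python3 - <<'E'
from h import *
s=shot('w4');print(s['tcp_pos'],s['finger_gap'],s['q'].round(2),rel(s,[.5128,.0185,.025],43))
E
```

```text
[0.51340261 0.01884081 0.19926338] 0.719584243559647 [-0.18  0.42  1.74 -0.    0.97 -0.93] ([0.0002, -0.0007, 0.1743], [-0.01, -0.0, 0.01])
```

View pics/w4.png

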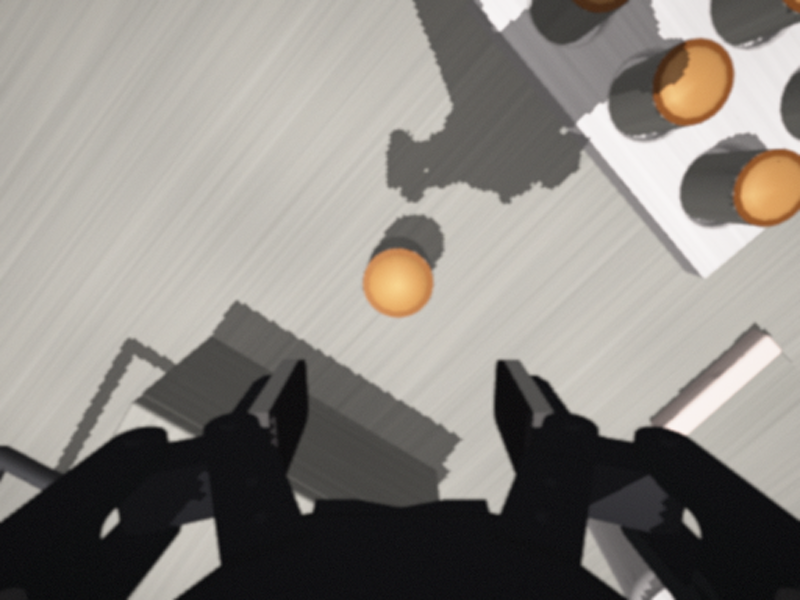

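Spare B's rim is at (398,282), almost where spare A was in w2, so it is aligned.

Request:
step_arm(commands=[0.001,-0.001,0.02,0,0,0,0.001,-0.001,0.04,0,0,0,0.001,-0.001,0.065,0,0,0,0.001,-0.001,0.09,0,0,0,0.001,-0.001,0.11,0,0,0,0.001,-0.001,0.13,0,0,0,0.001,-0.001,0.15,0,0,0,0.001,-0.001,0.165,0,0,0,0.001,-0.001,0.174,0,0,0,0.001,-0.001,0.174,0,0,0])

```text
t: 13.35
tcp_pos: [0.5114, 0.0189, 0.0243]
tool_rot: [0.399, 0.917, -0.0, -0.001]
force: [-0.5, 0.4, 0.2]
finger_gap: 0.716
gripper_force: 0.0
```

Request:
step_arm(commands=[0,0,0,0,0,0,0,0,0,0,0,0,0,0,0,0,0,0,0,0,0,0,0,0,0,0,0,0,0,0,0,0,0,0,0,0,0,0,0,0,0,0,0,0,0,0,0,0,0,0,0,0,0,0,0,0,0,0,0,0], jaw=20, grip_force=35)

```text
t: 14.35
tcp_pos: [0.5124, 0.0188, 0.0259]
tool_rot: [0.399, 0.917, 0.0, 0.001]
force: [-0.5, 0.7, 5.1]
finger_gap: 0.528
gripper_force: 36.2
```

Request:
step_arm(commands=[0,0,-0.01,0,0,0,0,0,-0.02,0,0,0,0,0,-0.035,0,0,0,0,0,-0.05,0,0,0,0,0,-0.065,0,0,0,0,0,-0.08,0,0,0,0,0,-0.095,0,0,0,0,0,-0.11,0,0,0,0,0,-0.12,0,0,0,0,0,-0.12,0,0,0])

```text
t: 15.35
tcp_pos: [0.5128, 0.0187, 0.1469]
tool_rot: [0.399, 0.917, 0.0, 0.002]
force: [0.3, -1.0, -1.7]
finger_gap: 0.531
gripper_force: 36.1
```

```bash
python3 - <<'E'
from h import *
from station import manip
s=manip.sense();h=np.array([.4765,.295,.147]);x=goal(43).as_matrix()[:,0];print(x,rel(s,h-.055*x,43),rel(s,h,43))
E
```

```text
[-0.68199836  0.7313537   0.        ] ([0.1718, 0.1618, -0.0003], [0.11, 0.15, -0.0]) ([0.2268, 0.1618, -0.0004], [0.11, 0.15, -0.0])
```

Request:
step_arm(commands=[0.015,0.015,0,0,0,0,0.035,0.033,0,0,0,0,0.06,0.057,0,0,0,0,0.085,0.08,0,0,0,0,0.11,0.104,0,0,0,0,0.135,0.127,0,0,0,0,0.155,0.146,0,0,0,0,0.168,0.158,0,0,0,0,0.172,0.162,0,0,0,0,0.172,0.162,0,0,0,0])

```text
t: 16.35
tcp_pos: [0.5126, 0.2555, 0.1446]
tool_rot: [0.398, 0.917, -0.001, -0.0]
force: [-0.3, -0.3, -0.8]
finger_gap: 0.529
gripper_force: 36.3
```

```bash
python3 -c "
from h import *
s=shot('w5');print(s['tcp_pos'],s['tool_rot'],s['finger_gap'])"
```

```text
[0.51261772 0.25546891 0.14461164] [ 3.98101500e-01  9.17341120e-01 -5.20670829e-04 -4.39942915e-04] 0.5289303724532143
```

View pics/w5.png

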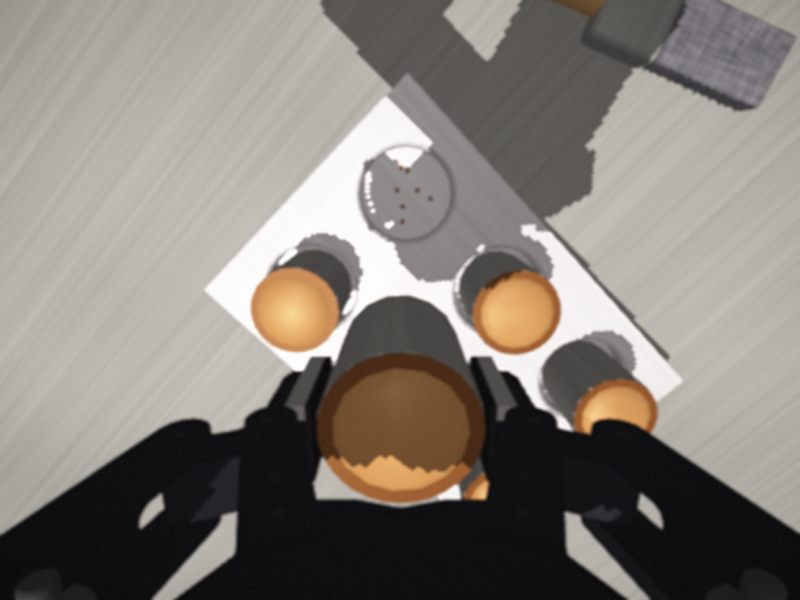

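The hole 1 mouth is centred at (407,192) and the held rim at (401,427). Spare A stands in its pocket at (615,412).

```bash
python3 - <<'E'
from h import *
look('w5',[(615,412,.066),(517,312,.066)])
d=pickle.load(open('w5.pkl','rb'));R,t=wristRT(d,d['s']['tcp_pos'],d['s']['tool_rot'])
T=Ro.from_quat(d['s']['tool_rot'])
h=ray(d,*px8(407,192),R,t,.022);m=ray(d,*px8(401.5,427),R,t,.179)
print(h,T.inv().apply(h-m),T.inv().apply(m-d['s']['tcp_pos']),T.inv().apply(h-d['s']['tcp_pos']))
E
```

```text
(615, 412) [0.6345 0.2947 0.066 ]
(517, 312) [0.5551 0.297  0.066 ]
[0.47526826 0.30135437 0.022     ] [0.05577236 0.00315461 0.15701792] [ 0.0032046   0.00106695 -0.03438852] [0.05897696 0.00422156 0.1226294 ]
```

Request:
step_arm(commands=[0.012,0.001,0,0,0,0,0.03,0.002,0,0,0,0,0.045,0.003,0,0,0,0,0.0555,0.003,0.01,0,0,0,0.0555,0.003,0.025,0,0,0,0.0555,0.003,0.04,0,0,0,0.0555,0.003,0.055,0,0,0,0.0555,0.003,0.07,0,0,0,0.0555,0.003,0.08,0,0,0,0.0555,0.003,0.08,0,0,0])

```text
t: 17.4
tcp_pos: [0.4759, 0.2977, 0.0636]
tool_rot: [0.399, 0.917, -0.001, -0.001]
force: [-0.2, -0.7, -1.7]
finger_gap: 0.526
gripper_force: 36.2
```

```bash
python3 - <<'E'
from h import *
from station import manip
s=manip.sense();d=pickle.load(open('w5.pkl','rb'))['s']
T=Ro.from_quat(d['tool_rot']);print(T.inv().apply(s['tcp_pos']-d['tcp_pos']),s['tcp_pos'],s['force'])
E
```

```text
[0.05583111 0.00213703 0.08102291] [0.47594528 0.29765805 0.06360794] [-0.24218514 -0.7042604  -1.71357636]
```

Request:
step_arm(commands=[0,0,0.004,0,0,0,0,0,0.008,0,0,0,0,0,0.012,0,0,0,0,0,0.016,0,0,0,0,0,0.02,0,0,0,0,0,0.023,0,0,0,0,0,0.026,0,0,0,0,0,0.028,0,0,0,0,0,0.029,0,0,0,0,0,0.029,0,0,0])

```text
t: 18.4
tcp_pos: [0.4775, 0.2978, 0.0362]
tool_rot: [0.399, 0.917, -0.0, -0.0]
force: [0.2, -0.8, -1.9]
finger_gap: 0.526
gripper_force: 36.2
```

Request:
step_arm(commands=[0,0,0.001,0,0,0,0,0,0.002,0,0,0,0,0,0.0025,0,0,0,0,0,0.003,0,0,0,0,0,0.0035,0,0,0,0,0,0.004,0,0,0,0,0,0.004,0,0,0,0,0,0.004,0,0,0,0,0,0.004,0,0,0,0,0,0.004,0,0,0])

```text
t: 19.4
tcp_pos: [0.4776, 0.2978, 0.0323]
tool_rot: [0.399, 0.917, 0.0, 0.0]
force: [0.4, 0.1, -1.2]
finger_gap: 0.527
gripper_force: 36.2
```

Not quite in contact yet, so I'll go a little further down.

Request:
step_arm(commands=[0,0,0.0005,0,0,0,0,0,0.001,0,0,0,0,0,0.001,0,0,0,0,0,0.0015,0,0,0,0,0,0.0015,0,0,0,0,0,0.002,0,0,0,0,0,0.002,0,0,0,0,0,0.002,0,0,0,0,0,0.002,0,0,0,0,0,0.002,0,0,0])

```text
t: 20.4
tcp_pos: [0.4776, 0.2978, 0.0318]
tool_rot: [0.399, 0.917, 0.0, 0.0]
force: [-3.3, -0.7, 11.4]
finger_gap: 0.532
gripper_force: 37.4
```

Request:
step_arm(commands=[0,0,-0.001,0,0,0,0,0,-0.001,0,0,0,0,0,-0.001,0,0,0,0,0,-0.001,0,0,0,0,0,-0.001,0,0,0,0,0,-0.001,0,0,0,0,0,-0.01,0,0,0,0,0,-0.03,0,0,0,0,0,-0.06,0,0,0,0,0,-0.095,0,0,0], jaw=72)

```text
t: 21.4
tcp_pos: [0.4768, 0.2974, 0.1259]
tool_rot: [0.399, 0.917, -0.001, -0.001]
force: [-0.2, 0.6, -0.3]
finger_gap: 0.718
gripper_force: 0.0
```

```bash
python3 - <<'E'
from h import *
from station import manip
s=manip.sense();print(s['tcp_pos'],s['finger_gap'],s['q'].round(2),rel(s,[.415,-.282,.24],8.4))
E
```

```text
[0.47675655 0.29744607 0.12594932] 0.7184138436140922 [ 0.36  0.59  1.69 -0.    0.87 -0.39] ([-0.3816, -0.4405, -0.1134], [-0.13, -0.01, 34.59])
```

Request:
step_arm(commands=[-0.005,-0.005,-0.03,0,0,0,-0.02,-0.023,-0.06,0,0,3,-0.048,-0.055,-0.09,0,0,6,-0.076,-0.088,-0.113,0,0,9,-0.104,-0.12,-0.113,0,0,12,-0.132,-0.152,-0.113,0,0,15,-0.16,-0.184,-0.113,0,0,18,-0.188,-0.217,-0.113,0,0,21,-0.216,-0.249,-0.113,0,0,24,-0.244,-0.281,-0.113,0,0,27], jaw=45)

```text
t: 22.4
tcp_pos: [0.4378, -0.0739, 0.2391]
tool_rot: [0.603, 0.798, 0.0, 0.001]
force: [0.1, -0.6, -0.2]
finger_gap: 0.453
gripper_force: 0.0
```

```bash
python3 - <<'E'
from h import *
from station import manip
s=manip.sense();print(s['tcp_pos'],s['finger_gap'],s['q'].round(2),rel(s,[.415,-.282,.2],8.4))
E
```

```text
[ 0.43782409 -0.07388042  0.23907988] 0.4528478706064661 [-0.42  0.27  1.86  0.    1.01 -0.7 ] ([-0.1939, -0.0789, 0.0392], [0.05, 0.04, 7.47])
```

Request:
step_arm(commands=[-0.028,-0.011,0.004,0,0,1,-0.056,-0.023,0.008,0,0,2,-0.084,-0.034,0.012,0,0,3,-0.112,-0.046,0.016,0,0,4,-0.14,-0.057,0.025,0,0,5,-0.165,-0.067,0.03,0,0,6,-0.185,-0.075,0.035,0,0,7,-0.194,-0.079,0.039,0,0,7.5,-0.194,-0.079,0.039,0,0,7.5,-0.194,-0.079,0.039,0,0,7.5])

```text
t: 23.4
tcp_pos: [0.4156, -0.2796, 0.1994]
tool_rot: [0.653, 0.758, 0.0, -0.001]
force: [0.4, 0.1, -0.1]
finger_gap: 0.454
gripper_force: 0.0
```

```bash
python3 - <<'E'
from h import *
s=shot('w6');print(s['tcp_pos'],s['tool_rot'],s['q'].round(2))
from station import manip
d=manip.snapshot('top');cv2.imwrite('pics/top1.png',cv2.resize(d['pixels'][120:260,160:340],(720,560),interpolation=cv2.INTER_CUBIC))
E
```

```text
[ 0.41564138 -0.27957415  0.19941264] [ 6.52703551e-01  7.57613190e-01  2.47324807e-04 -5.18112618e-04] [-0.82  0.41  1.77  0.    0.96 -0.96]
```

View pics/w6.png

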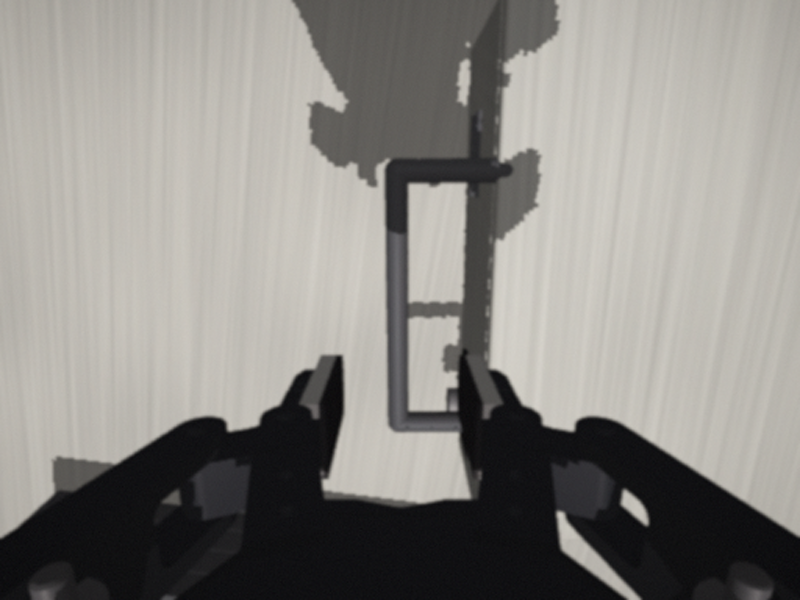

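View pics/top1.png

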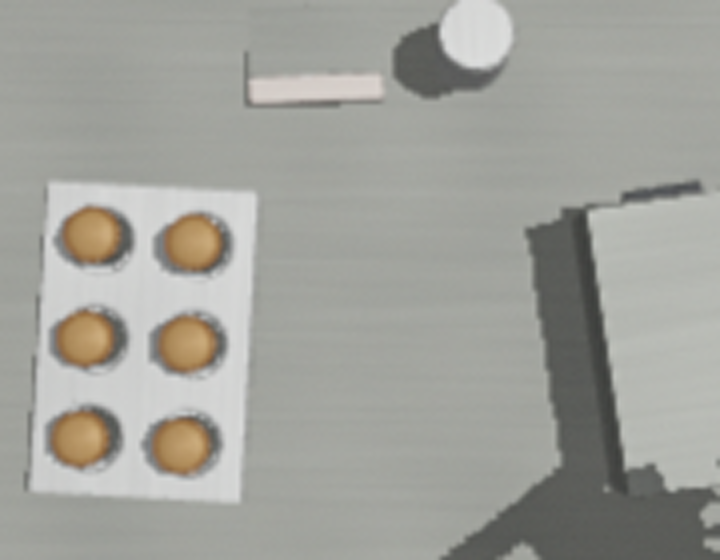

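All six moulds stand in their pockets and the bystanders are unmoved. In w6 the bar runs from (396,165) to (398,425).

```bash
python3 - <<'E'
from h import *
d=pickle.load(open('w6.pkl','rb'));s=d['s'];R,t=wristRT(d,s['tcp_pos'],s['tool_rot']);T=Ro.from_quat(s['tool_rot'])
a=ray(d,*px8(396,170),R,t,.105);b=ray(d,*px8(398,420),R,t,.105)
print(a,b,np.linalg.norm(a-b),T.inv().apply((a+b)/2-s['tcp_pos']),T.inv().apply(a-b))
E
```

```text
[ 0.40301536 -0.20985674  0.105     ] [ 0.42449861 -0.34742982  0.105     ] 0.13924037862476543 [ 0.00109483 -0.00169745  0.09441442] [ 0.13923744 -0.00089204  0.00015453]
```

Request:
step_arm(commands=[0.001,-0.002,0.01,0,0,0,0.001,-0.002,0.025,0,0,0,0.001,-0.002,0.04,0,0,0,0.001,-0.002,0.055,0,0,0,0.001,-0.002,0.07,0,0,0,0.001,-0.002,0.085,0,0,0,0.001,-0.002,0.1,0,0,0,0.001,-0.002,0.11,0,0,0,0.001,-0.002,0.114,0,0,0,0.001,-0.002,0.114,0,0,0])

```text
t: 24.5
tcp_pos: [0.4136, -0.2794, 0.0848]
tool_rot: [0.653, 0.758, 0.0, -0.001]
force: [0.4, 1.1, 0.7]
finger_gap: 0.453
gripper_force: 0.0
```

Request:
step_arm(commands=[0,0,0,0,0,0,0,0,0,0,0,0,0,0,0,0,0,0,0,0,0,0,0,0,0,0,0,0,0,0,0,0,0,0,0,0,0,0,0,0,0,0,0,0,0,0,0,0,0,0,0,0,0,0,0,0,0,0,0,0], jaw=0, grip_force=70)

```text
t: 25.5
tcp_pos: [0.4138, -0.2802, 0.086]
tool_rot: [0.653, 0.758, -0.0, 0.0]
force: [-2.6, -1.4, 5.1]
finger_gap: 0.114
gripper_force: 68.4
```

```bash
python3 - <<'E'
import numpy as np
f=lambda a:np.array([.27-.27*np.cos(a)+.005*np.sin(a),-(.27*np.sin(a)+.005*(np.cos(a)-1))])
for k in range(3):
    b=f(np.radians(15*k)); print([tuple((f(np.radians(15*k+a))-b).round(4)) for a in np.arange(1.5,15.1,1.5)])
E
```

```text
[(np.float64(0.0002), np.float64(-0.0071)), (np.float64(0.0006), np.float64(-0.0141)), (np.float64(0.0012), np.float64(-0.0212)), (np.float64(0.002), np.float64(-0.0282)), (np.float64(0.003), np.float64(-0.0352)), (np.float64(0.0041), np.float64(-0.0422)), (np.float64(0.0054), np.float64(-0.0491)), (np.float64(0.0069), np.float64(-0.056)), (np.float64(0.0086), np.float64(-0.0629)), (np.float64(0.0105), np.float64(-0.0697))]
[(np.float64(0.002), np.float64(-0.0068)), (np.float64(0.0043), np.float64(-0.0135)), (np.float64(0.0067), np.float64(-0.0201)), (np.float64(0.0092), np.float64(-0.0267)), (np.float64(0.012), np.float64(-0.0332)), (np.float64(0.0149), np.float64(-0.0397)), (np.float64(0.018), np.float64(-0.046)), (np.float64(0.0212), np.float64(-0.0523)), (np.float64(0.0246), np.float64(-0.0585)), (np.float64(0.0282), np.float64(-0.0646))]
[(np.float64(0.0037), np.float64(-0.006)), (np.float64(0.0076), np.float64(-0.0119)), (np.float64(0.0116), np.float64(-0.0177)), (np.float64(0.0158), np.float64(-0.0234)), (np.float64(0.0202), np.float64(-0.029)), (np.float64(0.0246), np.float64(-0.0345)), (np.float64(0.0293), np.float64(-0.0398)), (np.float64(0.034), np.float64(-0.0451)), (np.float64(0.0389), np.float64(-0.0502)), (np.float64(0.0439), np.float64(-0.0551))]
```

Request:
step_arm(commands=[0,0,-0.007,0,0,0,0,0.001,-0.014,0,0,0,0,0.001,-0.021,0,0,0,0,0.002,-0.028,0,0,0,0,0.003,-0.035,0,0,0,0,0.004,-0.042,0,0,0,0,0.0055,-0.049,0,0,0,0,0.007,-0.056,0,0,0,0,0.0085,-0.063,0,0,0,0,0.0105,-0.07,0,0,0])

```text
t: 26.5
tcp_pos: [0.4238, -0.2786, 0.156]
tool_rot: [0.653, 0.758, -0.001, -0.0]
force: [-3.1, -5.2, -3.9]
finger_gap: 0.112
gripper_force: 68.1
```

Request:
step_arm(commands=[0,0.002,-0.007,0,0,0,0,0.0045,-0.0135,0,0,0,0,0.0065,-0.02,0,0,0,0,0.009,-0.0265,0,0,0,0,0.012,-0.033,0,0,0,0,0.015,-0.0395,0,0,0,0,0.018,-0.046,0,0,0,0,0.021,-0.052,0,0,0,0,0.0245,-0.0585,0,0,0,0,0.028,-0.0645,0,0,0])

```text
t: 27.5
tcp_pos: [0.4505, -0.2744, 0.2206]
tool_rot: [0.652, 0.758, -0.001, -0.001]
force: [-5.1, -5.2, -2.4]
finger_gap: 0.109
gripper_force: 68.1
```

Request:
step_arm(commands=[0,0.0035,-0.006,0,0,0,0,0.0075,-0.012,0,0,0,0,0.0115,-0.0175,0,0,0,0,0.016,-0.0235,0,0,0,0,0.02,-0.029,0,0,0,0,0.0245,-0.0345,0,0,0,0,0.029,-0.04,0,0,0,0,0.034,-0.045,0,0,0,0,0.039,-0.05,0,0,0,0,0.044,-0.055,0,0,0])

```text
t: 28.5
tcp_pos: [0.4919, -0.268, 0.276]
tool_rot: [0.652, 0.758, -0.003, -0.003]
force: [-9.0, -5.7, 3.4]
finger_gap: 0.111
gripper_force: 68.2
```

Request:
step_arm(commands=[0,0,0,0,0,0,0,0,0,0,0,0,0,0,0,0,0,0,0,0,0,0,0,0,0,0,0,0,0,0,0,0,0,0,0,0,0,0,0,0,0,0,0,0,0,0,0,0,0,0,0,0,0,0,0,0,0,0,0,0])

```text
t: 29.5
tcp_pos: [0.4918, -0.268, 0.276]
tool_rot: [0.653, 0.758, -0.003, -0.002]
force: [-9.6, -4.4, 3.2]
finger_gap: 0.111
gripper_force: 68.5
```

```bash
python3 - <<'E'
from h import *
from station import manip
s=manip.sense();print(s['tcp_pos'],s['force'],s['finger_gap'])
d=manip.snapshot('scene');a=cv2.resize(d['pixels'][70:290,120:400],(784,616),interpolation=cv2.INTER_CUBIC)[:600]
cv2.imwrite('pics/s2.png',a)
E
```

```text
[ 0.49184698 -0.26799094  0.27596665] [-9.56500623 -4.41416332  3.19857   ] 0.11062069317858814
```

View pics/s2.png

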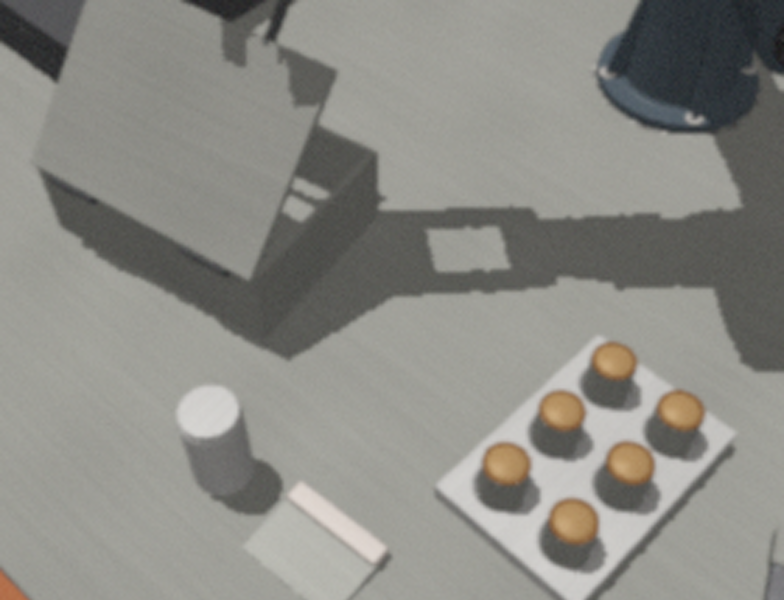

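The crop shows the lid open with its near-left corner at (336,72) and hinge corner at (250,278). All six moulds stand in the carrier. I'll check the angle from these corners.

```bash
python3 - <<'E'
from h import *
d=pickle.load(open('scene.pkl','rb'));R,t=np.array(d['R']),np.array(d['t'])
def pj(X): c=R@X+t; p=np.array([c[0]/c[2]*d['fx']+d['cx'],c[1]/c[2]*d['fy']+d['cy']]); return ((p-[120,70]+.5)*2.8-.5).round(1)
a=np.radians(8.6); ex=np.array([np.cos(a),np.sin(a),0]); ey=np.array([-np.sin(a),np.cos(a),0]); ez=np.array([0,0,1.])
bar=np.array([.4138,-.2795,.105]); ax=bar+.27*ex-.005*ez
for th in (40,42,44,45,46,48,50):
    c,s=np.cos(np.radians(th)),np.sin(np.radians(th)); u=-c*ex+s*ez; n=s*ex+c*ez
    print(th,pj(ax+.22*u+.01*n+.15*ey),pj(ax+.01*n+.15*ey))
E
```

```text
40 [340.2  72.3] [246.8 281.4]
42 [336.8  70.7] [246.7 281.7]
44 [333.1  69.3] [246.5 282. ]
45 [331.2  68.7] [246.5 282.2]
46 [329.3  68.1] [246.4 282.3]
48 [325.3  67.2] [246.3 282.6]
50 [321.2  66.6] [246.2 283. ]
```

```bash
python3 -c "
from station import manip
print(manip.sign_off())"
```

```text
the job is handed in; nothing more can be done
None
```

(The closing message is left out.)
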